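Return the screwdriver to the bore of the tool block

ROBOT

A 6-joint arm with a two-finger parallel gripper is mounted at the origin on a cart in front of the work surface, level with it; the furniture and walls round the work are solid. World frame = base frame: x ahead of the robot, y to its left, z up, the work surface at z = 0. Lengths are in m, angles in rad, forces in N, time in s.
With the tool pointing down it reaches from about 0.375 to 0.975 m from the base axis. Payload 3.8 kg.
Tool frame: the origin (TCP) lies at the very end of the fingers, on their centre line; the grasp point (between the pads) lies 19 mm behind it; z points along the fingers, y is the line along which they close (so a half turn about z gives the same grasp; the last joint's range is limited). The gripper opens to 85 mm and grips with 20 to 120 N. Pads are 22 mm wide; open, the fingers measure 114 mm over their backs; the gripper's body (76 mm by 85 mm) begins 54 mm behind the grasp point. The pads swing forward as they close: fully open they stand 13 mm farther back than shut.
Start: joints at [-1.302, 0.264, 1.604, -0, 1.274, -0.037], TCP at [0.203, -0.644, 0.231] pointing down, gripper open.
Joint ranges: [-2.63, 2.63], [-0.94, 2.18], [0.31, 2.57], [-1.31, 4.45], [0, 2.66], [-2.55, 2.55]. Speed limits (rad/s): [2.57, 2.57, 3.14, 3.14, 3.14, 3.14].

INTERFACE

Orientations are given as a rotation vector (axis times angle).
In Python, from workcell import read_state, read_camera, calibration, finish_job gives the robot as it stands.
- The arm moves only by the tool step_arm, never from a script. Its argument "commands" is a list of rows, each an object of numbers: "fingers": the gripper's target within -1 to 1 (shut at 1, half-way at 0, fully open at -1); "dx", "dy", "dz": the shift along the tool's x, y, z in m; "roll": the turn about the tool's z in degrees. In form: [{"fingers": .., "dx": .., "dy": .., "dz": .., "roll": ..}, ...]. A call has 1 to 8 rows; each row is the pose to reach, as a shift and turn from the pose commanded when the call began, along the tool's axes at that moment; what a row does not reach only later rows make up. A row lasts 1/8 s, in which the tool goes at most 62.5 mm and 10.7 degrees, less where a joint would pass 70% of its speed; a pose out of reach is approached as far as the arm can. A call with a gripper value outside its range is refused whole. The fingers move at their own pace and stop on an object; "squeeze" is the grip in N (left out, the last holds). Time passes only in rows, so rows that repeat a pose let the fingers close. It gives the time, the measured TCP pose, the force, the opening and the grip force at its end, in the units of the state.
- read_state(): the state, without advancing time (a new reading comes with each control period).
- read_camera(name): name is "scene" or "top" or "wrist"; returns (picture, depth): 480x640x3 uint8, blue, green, red; 480x640 float32, m along the optical axis (not along the pixel's ray), 0 where there is no reading.
- calibration(name): a dict with "intrinsics" (3x3 intrinsics, pixels), "world_to_cam" (4x4, takes a point from world to camera coordinates). Camera axes: x right, y up, looking along -z (the intrinsics and any distortion apply to the point x, -y, -z); pixel columns grow to the right and rows downward; lengths in m; the calibration is good to about 2 mm. A picture is of the moment at which its call begins: read the wrist's pose just before it. calibration takes no time and is no camera call; for the wrist camera it gives the pose at the moment of the call.
- finish_job(): hands the job in; it is judged then, once.
The state is a dict: "time": time; "q": joint angles; "joint_vel": joint speeds; "joint_torque": joint torques, N m; "tool_pos": TCP position; "tcp_rot": TCP orientation; "wrist_force": force on the tool from outside, world axes, zero at the start; "torque": the same for the moment, N m; "width": opening from 0.0 (shut) to 1.0 (fully open); "grip_force": force on a finger pad.
Only numpy, scipy, OpenCV 4.12 (cv2) and the standard library are available. Lean on these libraries where they do the work, as an engineer would, in place of code of your own. Each camera call takes 0.05 s, during which the arm holds its last target. There are 200 camera calls.

TASK

Take the brown-handled screwdriver off its sloping rest and put it away, blade down, in the deep bore of the aluminium tool block on the red table, leaving the black marker on its own rest. Start the blade into the mouth at a clear slant of twenty degrees or more, so that it can be seen going in, then straighten it upright and lower it in your grip until the tip stands on the bottom, and only then let go.

Things in the scene. Friction and masses are not known exactly. Their poses are not given: they have to be found in the camera images.
- driver_handle (a point): Grip point on the axis of the screwdriver's round brown handle (26 thick, 89 long), 32 mm below its free end. z axis: from blade tip up to the handle's end; at the start about 32 degrees off vertical, handle up. It lies on a fixed grey sloping rest (18 wide) that ends 7 mm short of this point, with low cheeks 32 to 58 mm below it. Lift it off upwards. 70 g, balanced in the handle.
- driver_tip (a point): Blade tip of the screwdriver, on the axis of its steel shank (6 mm thick, 100 mm long), 157 mm from driver_handle down the axis. Same axes as driver_handle: z points up the shank to the handle, vertical when the screwdriver is upright. 190 mm long in all.
- bore_mouth (a point): Centre of the bore's mouth, level with the top of a fixed aluminium block 70 x 110 x 100 (x, y, z); z up. Bore: vertical, 22 mm wide, 3 mm chamfer, 85 deep, flat bottom; a seated screwdriver's handle begins about 16 mm above the block. The bore is 18 mm off the block's centre to +y; dark bits stand up to 14 mm out of the top on the other side, 30 mm and more to -y.
- marker_mid (a point): Centre of the black marker, 16 x 136 x 16 mm, loose on a second, shorter grey rest; its y axis runs up along it. Not to be used or moved. The two rests may swap places; tools on them reach up to 0.18 m above the table.
There are look-alikes about, which are no part of the job. Leave any pink look-alike of the part that bears bore_mouth alone.

How it is judged:
By the outcome, as a careful person would: the job done as asked, in the order asked, and still so for the second after the job is handed in, with the robot touching nothing.
It also fails if it takes over 45 s, if anything falls off the work surface, if the arm or the gripper's body presses on something with over 40 N, if the wrist force passes 120 N, or if a joint passes its speed limit or range.

## Working session

There is one attempt and no reset: what is moved stays moved. The work goes in short steps, Python scripts to look and compute and a tool call to move; the robot and the scene stay as the last step left them, time stands still between calls to the robot, and variables do not carry over. Pictures are saved under pics/ and viewed, at most 10 in all, crops included, and the job is handed in when it is done.

Besides the shell and the picture viewer there is one more tool, called after "Call:" by a JSON object that holds its "fn" and its "kwargs". step_arm: Moves the arm, as the interface text tells. Its arguments: {"type":"object","properties":{"commands":{"type":"array","items":{"type":"object","properties":{"fingers":{"type":"number"},"dx":{"type":"number"},"dy":{"type":"number"},"dz":{"type":"number"},"roll":{"type":"number"}}}},"squeeze":{"type":"number"}},"required":["commands"]}

```bash
mkdir -p pics
cat > h.py <<'E'
import numpy as np, cv2
from workcell import *
def shot(n,f):
    c=calibration(n); p,d=read_camera(n); cv2.imwrite(f'pics/{f}.png',p); np.savez(f'{f}.npz',p=p,d=d,K=c['intrinsics'],T=c['world_to_cam'])
def world(f,u,v,r=1,depth=None):
    z=np.load(f+'.npz'); 
    w=z['d'][v-r:v+r+1,u-r:u+r+1]; w=w[w>0]
    dd=np.median(w) if depth is None else depth
    K=z['K']; x=(u-K[0,2])/K[0,0]*dd; y=(v-K[1,2])/K[1,1]*dd
    return (np.linalg.inv(z['T'])@[x,-y,-dd,1])[:3].round(4)
def proj(f,P):
    z=np.load(f+'.npz'); c=z['T']@np.r_[P,1]; K=z['K']
    return (K@np.array([c[0],-c[1],-c[2]])/-c[2])[:2].round(1)
def cloud(f):
    z=np.load(f+'.npz'); d=z['d']; K=z['K']; v,u=np.mgrid[:480,:640]
    P=np.stack([(u-K[0,2])/K[0,0]*d,-(v-K[1,2])/K[1,1]*d,-d,np.ones_like(d)],-1)@np.linalg.inv(z['T']).T
    return P[...,:3],d>0
E
python3 -c "
from h import *
for n in ('scene','top'):
    shot(n,n+'0'); c=calibration(n); print({k:v for k,v in c.items() if k!='x'})
print(read_state())"
```

```text
{'intrinsics': array([[499.87450014,   0.        , 312.07479121],
       [  0.        , 499.87450014, 243.35911349],
       [  0.        ,   0.        ,   1.        ]]), 'world_to_cam': array([[-0.90516101, -0.42500929, -0.00711729,  0.51983678],
       [ 0.23222868, -0.50847312,  0.82917123, -0.15271207],
       [-0.35602442,  0.74888063,  0.55894939, -1.46751636],
       [ 0.        ,  0.        ,  0.        ,  1.        ]])}
{'intrinsics': array([[490.93255957,   0.        , 322.69086361],
       [  0.        , 490.93255957, 236.98504932],
       [  0.        ,   0.        ,   1.        ]]), 'world_to_cam': array([[ 0.01361096, -0.99990142,  0.00344738,  0.13263573],
       [ 0.99735775,  0.01382222,  0.07131941, -0.4979299 ],
       [-0.07136003,  0.00246755,  0.99744757, -1.49787723],
       [ 0.        ,  0.        ,  0.        ,  1.        ]])}
{'time': 0.1, 'q': array([-1.30192739e+00,  2.64730197e-01,  1.60525449e+00, -7.30474880e-06,
        1.27368386e+00, -3.69282029e-02]), 'joint_vel': array([ 0.00124147, -0.00101369, -0.00243022,  0.00093564,  0.0012086 ,
        0.00109884]), 'joint_torque': array([ 1.80349809e-03, -5.16705036e+01, -3.68588018e+01,  5.01117177e-05,
        6.28197929e-03, -5.67797917e-05]), 'tool_pos': array([ 0.20301252, -0.64305205,  0.230042  ]), 'tcp_rot': array([-3.10290447e+00, -4.78165038e-01,  3.87949795e-04]), 'wrist_force': array([ 0.73876356,  0.07552678, -0.62502715]), 'torque': array([-0.04745938,  0.01599948, -0.00161989]), 'grip_force': 0.0, 'width': 0.9978271621799737}
```

View pics/scene0.png

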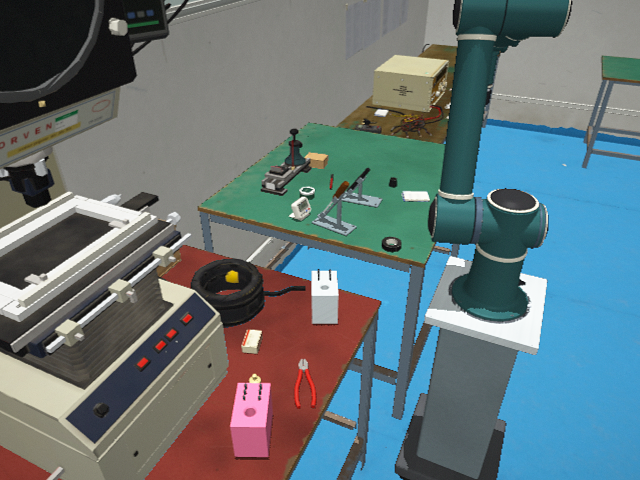

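View pics/top0.png

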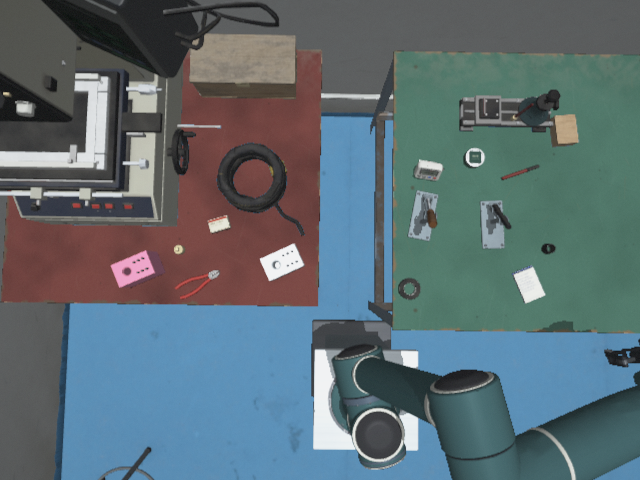

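```bash
python3 -c "
from h import *
t=cv2.imread('pics/top0.png'); s=cv2.imread('pics/scene0.png')
f=lambda im,x,y,w,h:cv2.resize(im[y:y+h,x:x+w],(400,300),interpolation=cv2.INTER_CUBIC)
a=np.hstack([f(t,400,185,80,60),f(t,242,232,80,60)]);b=np.hstack([f(s,300,160,100,75),f(s,290,260,80,60)])
cv2.imwrite('pics/crop1.png',np.vstack([a,b]))
"
```

```text
(no output)
```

View pics/crop1.png

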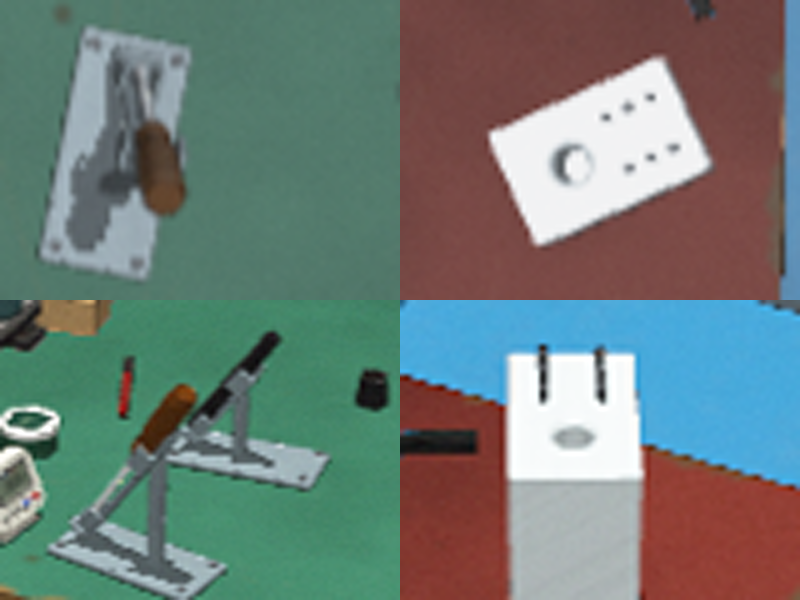

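```bash
python3 -c "
from h import *
for f,(x0,x1,y0,y1) in (('top0',(400,480,190,240)),('scene0',(300,360,175,240))):
    P,ok=cloud(f); im=cv2.imread(f'pics/{f}.png').astype(int)
    m=np.zeros_like(ok); m[y0:y1,x0:x1]=1; m&=ok&(im[...,2]>im[...,0]+25)&(im[...,2]>im[...,1]+15)&(P[...,2]>.05)
    Q=P[m]; c=Q.mean(0); u,s,vt=np.linalg.svd(Q-c); a=vt[0]*np.sign(vt[0,2]); t=(Q-c)@a
    print(f,m.sum(),c.round(4),a.round(3),np.degrees(np.arccos(a[2])).round(1),t.min().round(3),t.max().round(3),Q.max(0).round(3))
    v,u=np.nonzero(m); print(u.min(),u.max(),v.min(),v.max())
# block corners in top crop
cs=[(490,130),(663,57),(711,163),(539,244),(572,163)]
C=[]
for x,y in cs:
    u=242+(x-400)/5;v=232+y/5
    z=np.load('top0.npz');T=z['T'];K=z['K']
    r=T[:3,:3].T@np.array([(u-K[0,2])/K[0,0],-(v-K[1,2])/K[1,1],-1]);o=-T[:3,:3].T@T[:3,3]
    p=o+r*(.1-o[2])/r[2];C.append(p);print(p.round(4))
print('depth z block',world('top0',290,262),world('top0',260,285))
print(world('scene0',290+int(110/5),260+int(150/5)), world('scene0',324,292))
C=np.array(C);print('ctr',C[:4].mean(0),[np.linalg.norm(C[i]-C[(i+1)%4]).round(4) for i in range(4)])
zz=C[0]+C[3]-C[1]-C[2];zz/=np.linalg.norm(zz);print('yaxis',zz,'bore',C[:4].mean(0)+.018*zz)
print(proj('scene0',C[:4].mean(0)+.018*zz))
"
```

```text
top0 101 [ 0.5395 -0.1627  0.1727] [-0.626  0.106  0.773] 39.4 -0.055 0.027 [ 0.57  -0.152  0.193]
428 436 210 227
scene0 106 [ 0.5378 -0.1561  0.1598] [-0.554  0.061  0.831] 33.8 -0.056 0.032 [ 0.573 -0.146  0.188]
333 348 181 197
[0.4264 0.3211 0.1   ]
[0.4703 0.2213 0.1   ]
[0.409  0.1923 0.1   ]
[0.3607 0.2912 0.1   ]
[0.4079 0.2731 0.1   ]
depth z block [0.4159 0.2335 0.1025] [ 3.454e-01  3.317e-01 -1.000e-04]
[0.4326 0.3007 0.0964] [0.3987 0.2975 0.0987]
ctr [0.41658037 0.25649514 0.1       ] [np.float64(0.1091), np.float64(0.0678), np.float64(0.1101), np.float64(0.0721)]
yaxis [-0.42062755  0.90723341  0.        ] bore [0.40900907 0.27282534 0.1       ]
[324.3 285.3]
```

Call:
{"fn": "step_arm", "kwargs": {"commands": [{"dz":-0.06,"fingers":-1},{"dx":0.4565,"dy":-0.3595,"dz":-0.1,"roll":27.5,"fingers":-1},{"dx":0.4565,"dy":-0.3595,"dz":-0.1,"roll":27.5,"fingers":-1},{"dx":0.4565,"dy":-0.3595,"dz":-0.1,"roll":27.5,"fingers":-1},{"dx":0.4565,"dy":-0.3595,"dz":-0.1,"roll":27.5,"fingers":-1},{"dx":0.4565,"dy":-0.3595,"dz":-0.1,"roll":27.5,"fingers":-1},{"dx":0.4565,"dy":-0.3595,"dz":-0.1,"roll":27.5,"fingers":-1},{"dx":0.4565,"dy":-0.3595,"dz":-0.1,"roll":27.5,"fingers":-1}], "squeeze": 30}}

```text
invalid input
```

Call:
{"fn": "step_arm", "kwargs": {"commands": [{"fingers":-1,"dx":0,"dy":0,"dz":-0.06,"roll":0},{"fingers":-1,"dx":0.4565,"dy":-0.3595,"dz":-0.1,"roll":27.5},{"fingers":-1,"dx":0.4565,"dy":-0.3595,"dz":-0.1,"roll":27.5},{"fingers":-1,"dx":0.4565,"dy":-0.3595,"dz":-0.1,"roll":27.5},{"fingers":-1,"dx":0.4565,"dy":-0.3595,"dz":-0.1,"roll":27.5},{"fingers":-1,"dx":0.4565,"dy":-0.3595,"dz":-0.1,"roll":27.5},{"fingers":-1,"dx":0.4565,"dy":-0.3595,"dz":-0.1,"roll":27.5},{"fingers":-1,"dx":0.4565,"dy":-0.3595,"dz":-0.1,"roll":27.5}]}}

```text
time: 1.1
tool_pos: [0.4495, -0.281, 0.3211]
tcp_rot: [-3.13, 0.273, 0.0]
wrist_force: [0.8, -1.3, 0.1]
width: 0.994
grip_force: 0.0
```

Call:
{"fn": "step_arm", "kwargs": {"commands": [{"fingers":-1,"dx":0.059,"dy":-0.13,"dz":-0.01,"roll":0},{"fingers":-1,"dx":0.059,"dy":-0.13,"dz":-0.01,"roll":0},{"fingers":-1,"dx":0.059,"dy":-0.13,"dz":-0.01,"roll":0},{"fingers":-1,"dx":0.059,"dy":-0.13,"dz":-0.01,"roll":0}]}}

```text
time: 1.6
tool_pos: [0.5297, -0.1644, 0.3308]
tcp_rot: [3.13, -0.269, -0.002]
wrist_force: [-0.0, -0.9, -0.6]
width: 1.002
grip_force: 0.0
```

```bash
python3 -c "
from h import *
shot('wrist','w1'); s=read_state(); print(s['tool_pos'],s['tcp_rot'],np.load('w1.npz')['T'].round(3),np.load('w1.npz')['K'][0,0])"
```

```text
[ 0.5291021  -0.1654475   0.33077722] [ 3.12916613e+00 -2.71891124e-01 -2.13020600e-03] [[-0.172 -0.985  0.001 -0.071]
 [ 0.934 -0.163 -0.319 -0.447]
 [ 0.314 -0.054  0.948 -0.649]
 [ 0.     0.     0.     1.   ]] 370.4019875450343
```

View pics/w1.png

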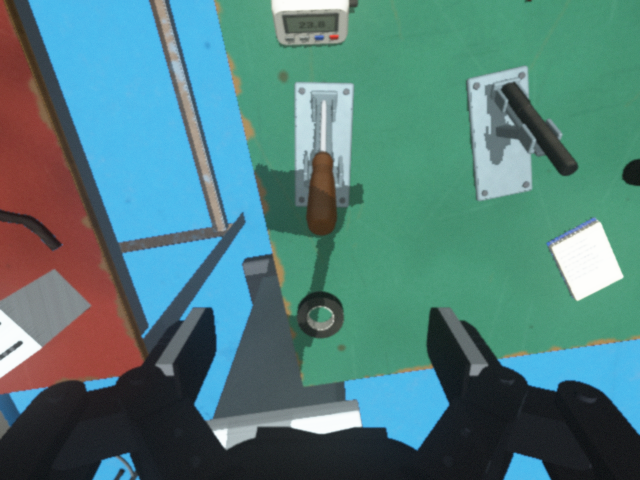

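```bash
cat > fit.py <<'E'
from h import *
from scipy.optimize import least_squares
def brown(f,box):
    P,ok=cloud(f); im=np.load(f+'.npz')['p'].astype(int); x0,x1,y0,y1=box
    m=np.zeros_like(ok); m[y0:y1,x0:x1]=1; m&=ok&(im[...,2]>im[...,0]+25)&(im[...,2]>im[...,1]+15)&(P[...,2]>.08)
    m=cv2.erode(m.astype(np.uint8),np.ones((3,3)))>0
    return P[m]
def fitcyl(Q,az0=np.radians(170),th0=np.radians(32),fix=False):
    c0=Q.mean(0)-[.005,0,.01]
    ax=lambda th,az:np.array([np.sin(th)*np.cos(az),np.sin(th)*np.sin(az),np.cos(th)])
    def r(p):
        a=ax(p[0],p[1]); d=Q-[p[2],p[3],c0[2]]; return np.linalg.norm(np.cross(d,a),axis=1)-.013
    s=least_squares(r,[th0,az0,c0[0],c0[1]],loss='soft_l1',f_scale=.002)
    a=ax(*s.x[:2]); c=np.array([s.x[2],s.x[3],c0[2]]); t=(Q-c)@a
    print(len(Q),'tilt,az',np.degrees(s.x[:2]).round(1),'rms',np.sqrt((s.fun**2).mean()).round(4),'len',t.min().round(3),t.max().round(3))
    e=c+a*t.max(); print('end',e.round(4),'grip',(e-.032*a).round(4),'tip',(e-.189*a).round(4)); return e,a
E
python3 -c "
from fit import *
Q=brown('w1',(290,350,140,245)); fitcyl(Q)
Q2=np.vstack([Q,brown('scene0',(300,360,175,240)),brown('top0',(400,480,190,240))]); fitcyl(Q2)
z=np.load('w1.npz')
for p in [(.531,-.161,.161),(.534,-.164,.161)]: print(proj('w1',p))
"
```

```text
1325 tilt,az [ 32.2 164.9] rms 0.0027 len -0.047 0.036
end [ 0.5181 -0.1608  0.1844] grip [ 0.5346 -0.1652  0.1574] tip [ 0.6155 -0.187   0.0246]
1415 tilt,az [ 32.2 166.5] rms 0.0028 len -0.048 0.041
end [ 0.5153 -0.1608  0.1889] grip [ 0.5319 -0.1647  0.1618] tip [ 0.6132 -0.1842  0.0289]
[317.4 208.3]
[320.2 204.4]
```

Call:
{"fn": "step_arm", "kwargs": {"commands": [{"fingers":-1,"dx":0.003,"dy":0,"dz":0.06,"roll":0},{"fingers":-1,"dx":0.003,"dy":0,"dz":0.12,"roll":0},{"fingers":-1,"dx":0.003,"dy":0,"dz":0.16,"roll":0},{"fingers":-1,"dx":0.003,"dy":0,"dz":0.19,"roll":0},{"fingers":-1,"dx":0.003,"dy":0,"dz":0.19,"roll":0}]}}

```text
time: 2.28
tool_pos: [0.5289, -0.1666, 0.138]
tcp_rot: [-3.128, 0.277, 0.011]
wrist_force: [-0.5, 0.7, -0.1]
width: 1.001
grip_force: 0.0
```

```bash
python3 -c "
from h import *
shot('wrist','w2'); s=read_state(); print(s['tool_pos'],s['tcp_rot']);print(proj('w2',s['tool_pos']-[0,0,-.019]),proj('w2',[.532,-.165,.160]))"
```

```text
[ 0.5307452  -0.16692497  0.14036121] [-3.12899791  0.2767583   0.00477966]
[322.5 332. ] [316.9 330.9]
```

View pics/w2.png

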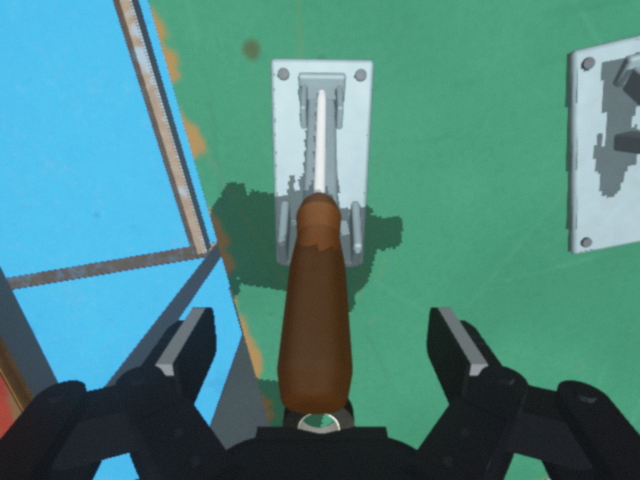

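Call:
{"fn": "step_arm", "kwargs": {"commands": [{"fingers":-1,"dx":0.001,"dy":-0.002,"dz":0,"roll":0},{"fingers":1,"dx":0.001,"dy":-0.002,"dz":0,"roll":0},{"fingers":1,"dx":0.001,"dy":-0.002,"dz":0,"roll":0},{"fingers":1,"dx":0.001,"dy":-0.002,"dz":0,"roll":0},{"fingers":1,"dx":0.001,"dy":-0.002,"dz":0,"roll":0},{"fingers":1,"dx":0.001,"dy":-0.002,"dz":0,"roll":0}], "squeeze": 30}}

```text
time: 3.08
tool_pos: [0.5341, -0.1639, 0.1418]
tcp_rot: [3.129, -0.273, 0.001]
wrist_force: [-1.1, 0.3, 2.7]
width: 0.283
grip_force: 29.4
```

Call:
{"fn": "step_arm", "kwargs": {"commands": [{"fingers":1,"dx":0,"dy":0,"dz":-0.02,"roll":0},{"fingers":1,"dx":0,"dy":0,"dz":-0.05,"roll":0},{"fingers":1,"dx":0,"dy":0,"dz":-0.1,"roll":0},{"fingers":1,"dx":0,"dy":0,"dz":-0.15,"roll":0},{"fingers":1,"dx":0,"dy":0,"dz":-0.2,"roll":0},{"fingers":1,"dx":0,"dy":0,"dz":-0.22,"roll":0},{"fingers":1,"dx":0,"dy":0,"dz":-0.22,"roll":0}]}}

```text
time: 3.95
tool_pos: [0.5344, -0.164, 0.362]
tcp_rot: [3.129, -0.273, 0.003]
wrist_force: [-1.0, 0.4, -0.8]
width: 0.29
grip_force: 29.5
```

```bash
python3 -c "
from fit import *
shot('wrist','w3');shot('scene','s3'); s=read_state(); g=s['tool_pos']+[0,0,.019]; print(s['tool_pos'],s['q'][[0,5]])
a=np.array([-.515,.137,.846]);print(proj('s3',g),proj('s3',g-.157*a),proj('w3',g-.157*a))
w=np.load('w3.npz')['p'];sc=np.load('s3.npz')['p']
u,v=map(int,proj('s3',g-.06*a));c=sc[v-50:v+50,u-66:u+67]
cv2.imwrite('pics/c3.png',np.hstack([cv2.resize(c,(400,300)),cv2.resize(w,(400,300))]))
"
```

```text
[ 0.53296538 -0.16354829  0.35857908] [-0.34241492  1.40249472]
[345.3 126.3] [324.3 158.4] [332.2 109.5]
```

View pics/c3.png

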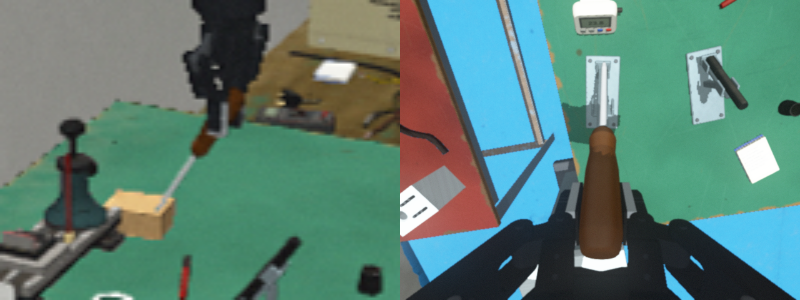

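Call:
{"fn": "step_arm", "kwargs": {"commands": [{"fingers":1,"dx":-0.02,"dy":-0.04,"dz":0,"roll":-10},{"fingers":1,"dx":-0.04,"dy":-0.085,"dz":0,"roll":-20},{"fingers":1,"dx":-0.06,"dy":-0.13,"dz":0,"roll":-30},{"fingers":1,"dx":-0.08,"dy":-0.175,"dz":0,"roll":-40},{"fingers":1,"dx":-0.1,"dy":-0.22,"dz":0,"roll":-50},{"fingers":1,"dx":-0.12,"dy":-0.265,"dz":0,"roll":-60},{"fingers":1,"dx":-0.14,"dy":-0.31,"dz":0,"roll":-70},{"fingers":1,"dx":-0.148,"dy":-0.342,"dz":0,"roll":-80}]}}

```text
time: 5.05
tool_pos: [0.4453, 0.2001, 0.358]
tcp_rot: [-2.565, -1.811, 0.008]
wrist_force: [0.1, -0.0, -0.6]
width: 0.288
grip_force: 29.6
```

Call:
{"fn": "step_arm", "kwargs": {"commands": [{"fingers":1,"dx":0,"dy":0,"dz":0,"roll":-10},{"fingers":1,"dx":0,"dy":0,"dz":0,"roll":-20},{"fingers":1,"dx":0,"dy":0,"dz":0,"roll":-30},{"fingers":1,"dx":0,"dy":0,"dz":0,"roll":-40},{"fingers":1,"dx":0,"dy":0,"dz":0,"roll":-47},{"fingers":1,"dx":0,"dy":0,"dz":0.03,"roll":-47},{"fingers":1,"dx":0,"dy":0,"dz":0.06,"roll":-47},{"fingers":1,"dx":0,"dy":0,"dz":0.06,"roll":-47}]}}

```text
time: 6.05
tool_pos: [0.4442, 0.1974, 0.2955]
tcp_rot: [-1.638, -2.673, 0.014]
wrist_force: [0.9, 0.0, -0.7]
width: 0.284
grip_force: 29.7
```

```bash
python3 -c "
from fit import *
shot('wrist','w4');shot('scene','s4');shot('top','t4'); s=read_state(); print(s['tool_pos'],s['tcp_rot'],s['q'].round(2))
w=np.load('w4.npz')['p'];sc=np.load('s4.npz')['p']
cv2.imwrite('pics/c4.png',np.vstack([np.hstack([cv2.resize(sc[210:310,260:393],(400,300),interpolation=2),cv2.resize(w,(400,300))]),np.hstack([cv2.resize(w[60:210,220:420],(400,300)),cv2.resize(np.load('t4.npz')['p'][220:310,220:340],(400,300))])]))
print(proj('w4',(.409,.273,.1)))
"
```

```text
[0.44736056 0.19864295 0.30129682] [-1.64072164e+00 -2.67871586e+00  6.95331632e-04] [ 0.37 -0.13  1.89 -0.    1.38 -0.1 ]
[328.1 111. ]
```

View pics/c4.png

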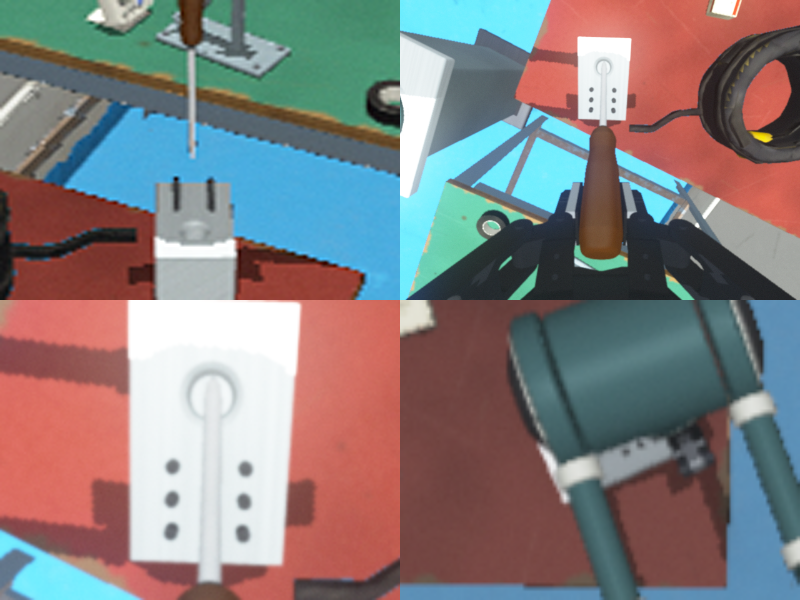

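```bash
python3 -c "
from fit import *
from workcell import read_state
g=read_state()['tool_pos']+[0,0,.019]
ax=lambda th,az:np.array([np.sin(th)*np.cos(az),np.sin(th)*np.sin(az),np.cos(th)])
def r(p,full=0):
    t=g-.157*ax(*p[:2]); return np.r_[proj('w4',t)-[326.5,97.5],proj('s4',t)-[324,262.3]]
s=least_squares(r,[.56,np.radians(-63)],diff_step=1e-2);print(np.degrees(s.x),s.fun,g-.157*ax(*s.x))
q=least_squares(lambda p:np.r_[proj('w4',p)-[326.5,97.5],proj('s4',p)-[324,262.3]],g-.157*ax(*s.x),diff_step=1e-2);print('free tip',q.x,q.fun,np.linalg.norm(q.x-g))
b=least_squares(lambda p:proj('w4',[*p,.1])-[326,106.5],[.41,.27],diff_step=1e-2).x;print('bore w',b)
b=least_squares(lambda p:proj('s4',[*p,.1])-[324.5,287.3],[.41,.27],diff_step=1e-2).x;print('bore s',b)
print('scene corner check', [proj('s4',p) for p in [(.4264,.3211,.1),(.3607,.2912,.1)]])
print(world('w4',326,135,2))
"
```

```text
[ 35.67814189 -61.80179533] [ 0.3  0.   1.2 -3.1] [0.40409288 0.2793429  0.19276476]
free tip [0.40395917 0.27960891 0.18303077] [0.2 0.  1.2 0. ] 0.16517001832015987
bore w [0.40570765 0.27540005]
bore s [0.40485208 0.28035824]
scene corner check [array([310.8, 294. ]), array([338.1, 294.1])]
[0.4133 0.2603 0.2159]
```

Call:
{"fn": "step_arm", "kwargs": {"commands": [{"fingers":1,"dx":-0.003,"dy":0,"dz":0,"roll":0},{"fingers":1,"dx":-0.003,"dy":0,"dz":0.03,"roll":0},{"fingers":1,"dx":-0.003,"dy":0,"dz":0.06,"roll":0},{"fingers":1,"dx":-0.003,"dy":0,"dz":0.075,"roll":0},{"fingers":1,"dx":-0.003,"dy":0,"dz":0.082,"roll":0},{"fingers":1,"dx":-0.003,"dy":0,"dz":0.082,"roll":0}]}}

```text
time: 6.95
tool_pos: [0.4491, 0.196, 0.2199]
tcp_rot: [1.641, 2.679, 0.001]
wrist_force: [0.3, -0.7, 0.1]
width: 0.287
grip_force: 29.7
```

```bash
python3 -c "
from fit import *
shot('wrist','w5');shot('scene','s5'); s=read_state(); print(s['tool_pos'],s['wrist_force'])
w=np.load('w5.npz')['p'];sc=np.load('s5.npz')['p']
cv2.imwrite('pics/c5.png',np.hstack([cv2.resize(sc[230:310,272:379],(400,300),interpolation=2),cv2.resize(w[10:160,220:420],(400,300),interpolation=2)]))
"
```

```text
[0.44950162 0.19627724 0.22060371] [-0.12932518  0.06315846 -0.53384561]
```

View pics/c5.png

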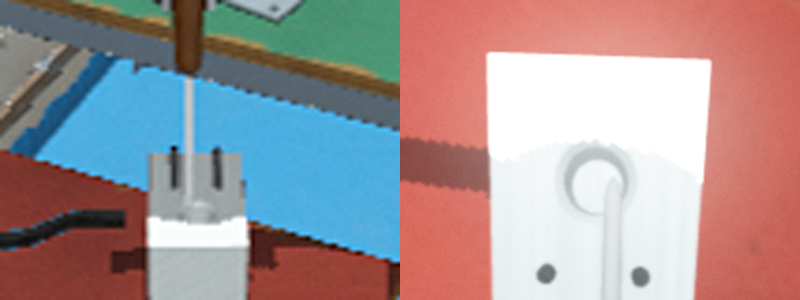

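```bash
python3 -c "
from fit import *
from workcell import read_state
for f,uv in (('w4',(326,106.5)),('w5',(318.5,100))):
    print(f,np.load(f+'.npz')['T'].round(3)[:, :], 'bore',least_squares(lambda p:proj(f,[*p,.1])-uv,[.41,.27],diff_step=1e-2).x)
for h in(.1,.107): print('tip',least_squares(lambda p:proj('w5',[*p,h])-[326,100],[.41,.27],diff_step=1e-2).x)
print(np.load('w5.npz')['K'])
s=read_state();print(s['tool_pos'],s['tcp_rot'])
"
```

```text
w4 [[ 0.891  0.453 -0.011 -0.481]
 [-0.433  0.843 -0.319  0.086]
 [-0.136  0.289  0.948 -0.438]
 [ 0.     0.     0.     1.   ]] bore [0.40570765 0.27540005]
w5 [[ 0.891  0.453  0.001 -0.488]
 [-0.429  0.845 -0.32   0.064]
 [-0.146  0.285  0.947 -0.36 ]
 [ 0.     0.     0.     1.   ]] bore [0.40583174 0.27508039]
tip [0.4102219  0.27736451]
tip [0.4102196  0.27710396]
[[370.40198755   0.         321.21280732]
 [  0.         370.40198755 235.67602458]
 [  0.           0.           1.        ]]
[0.44950162 0.19627724 0.22060371] [1.64030918e+00 2.67788331e+00 2.62780352e-03]
```

Call:
{"fn": "step_arm", "kwargs": {"commands": [{"fingers":1,"dx":0.003,"dy":-0.005,"dz":0,"roll":0},{"fingers":1,"dx":0.003,"dy":-0.005,"dz":0,"roll":0},{"fingers":1,"dx":0.003,"dy":-0.005,"dz":0.01,"roll":0},{"fingers":1,"dx":0.003,"dy":-0.005,"dz":0.016,"roll":0},{"fingers":1,"dx":0.003,"dy":-0.005,"dz":0.022,"roll":0},{"fingers":1,"dx":0.003,"dy":-0.005,"dz":0.022,"roll":0}]}}

```text
time: 7.8
tool_pos: [0.4423, 0.1962, 0.1964]
tcp_rot: [-1.64, -2.678, 0.002]
wrist_force: [-0.3, -0.2, -1.0]
width: 0.29
grip_force: 29.6
```

```bash
python3 -c "
from fit import *
shot('wrist','w6');shot('scene','s6'); s=read_state(); print(s['tool_pos'],s['wrist_force'],s['torque'])
w=np.load('w6.npz')['p'];sc=np.load('s6.npz')['p']
cv2.imwrite('pics/c6.png',np.hstack([cv2.resize(sc[230:310,272:379],(400,300),interpolation=2),cv2.resize(w[10:160,220:420],(400,300),interpolation=2)]))
"
```

```text
[0.44285112 0.19635658 0.19719255] [-0.13538893  0.07881867 -0.14770124] [ 0.01444763  0.03540972 -0.02879761]
```

View pics/c6.png

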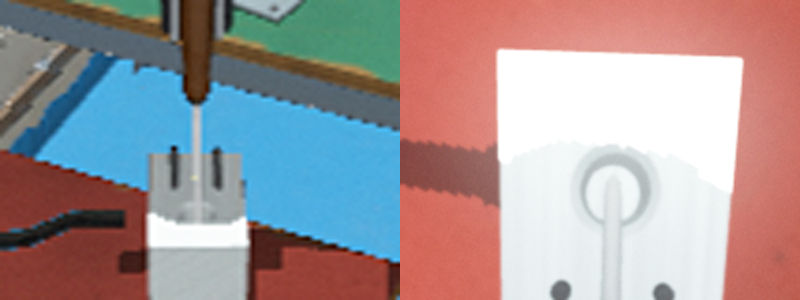

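Call:
{"fn": "step_arm", "kwargs": {"commands": [{"fingers":1,"dx":0.004,"dy":0,"dz":0,"roll":0},{"fingers":1,"dx":0.01,"dy":0,"dz":0,"roll":0},{"fingers":1,"dx":0.018,"dy":0,"dz":0,"roll":0},{"fingers":1,"dx":0.026,"dy":0,"dz":0,"roll":0},{"fingers":1,"dx":0.03,"dy":0,"dz":0,"roll":0}], "squeeze": 20}}

```text
time: 8.52
tool_pos: [0.4289, 0.2237, 0.1974]
tcp_rot: [1.64, 2.68, 0.0]
wrist_force: [0.6, -0.3, 0.5]
width: 0.284
grip_force: 27.4
```

```bash
python3 -c "
from fit import *
shot('wrist','w7');shot('scene','s7'); s=read_state(); print(s['tool_pos'],s['wrist_force'],s['torque'])
w=np.load('w7.npz')['p'];sc=np.load('s7.npz')['p']
cv2.imwrite('pics/c7.png',np.hstack([cv2.resize(sc[210:310,260:393],(400,300),interpolation=2),cv2.resize(w,(400,300),interpolation=2)]))
"
```

```text
[0.42884632 0.22358533 0.19721919] [-0.48822692 -0.83794732 -1.15054941] [-0.12193516 -0.08978145 -0.06175656]
```

View pics/c7.png

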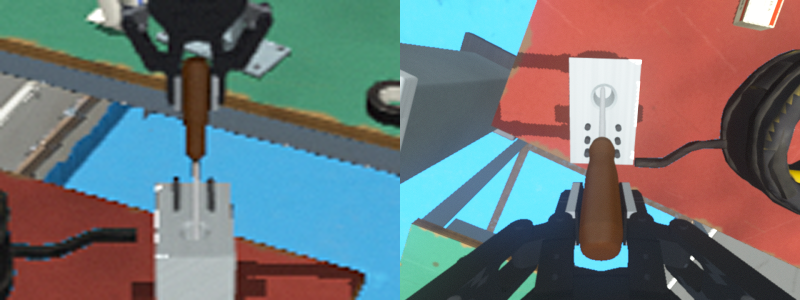

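Call:
{"fn": "step_arm", "kwargs": {"commands": [{"fingers":1,"dx":0.01,"dy":0,"dz":0,"roll":0},{"fingers":1,"dx":0.02,"dy":0,"dz":0,"roll":0},{"fingers":1,"dx":0.03,"dy":0,"dz":0,"roll":0},{"fingers":1,"dx":0.04,"dy":0,"dz":0,"roll":0},{"fingers":1,"dx":0.048,"dy":0,"dz":0,"roll":0},{"fingers":1,"dx":0.05,"dy":0,"dz":0,"roll":0}]}}

```text
time: 9.38
tool_pos: [0.4062, 0.2682, 0.1973]
tcp_rot: [-1.64, -2.68, 0.0]
wrist_force: [0.3, -0.2, -0.4]
width: 0.289
grip_force: 23.9
```

```bash
cat > tilt.py <<'E'
import sys
from fit import *
n=sys.argv[1]; shot('wrist','w'+n);shot('scene','s'+n); s=read_state(); g=s['tool_pos']+[0,0,.019]
print(s['tool_pos'],s['wrist_force'].round(1),s['width'],s['grip_force'])
X=np.array([-.454,.891,0]);Y=np.array([.891,.454,0])
for f in ('w'+n,'s'+n):
    P,ok=cloud(f); im=np.load(f+'.npz')['p'].astype(int)
    m=ok&(np.linalg.norm(P[...,:2]-g[:2],axis=-1)<.06)&(P[...,2]>.105)&(P[...,2]<g[2]+.04)&(im[...,2]>im[...,0]+25)&(im[...,2]>im[...,1]+15)
    if m.sum()<30: print(f,'few',m.sum()); continue
    Q=P[cv2.erode(m.astype(np.uint8),np.ones((2,2)))>0]; L=np.c_[(Q-g)@X,(Q-g)@Y,Q[:,2]]
    # silhouette mid line: per height slice
    for a in np.arange(.11,.26,.012):
        k=(L[:,2]>a)&(L[:,2]<a+.012)
        if k.sum()>4: print(f,a.round(3),k.sum(),'x %.1f..%.1f y %.1f..%.1f'%tuple(1e3*np.r_[np.percentile(L[k,0],[5,95]),np.percentile(L[k,1],[5,95])]))
E
python3 tilt.py 8
```

```text
[0.40635337 0.26782171 0.19725936] [-0.1  0.1 -0.7] 0.28600181412329634 23.87103279470466
w8 0.158 251 x 7.9..13.7 y -8.1..7.7
w8 0.17 379 x 7.6..12.4 y -7.8..7.3
w8 0.182 448 x 7.5..12.3 y -7.7..7.9
w8 0.194 689 x 6.0..11.7 y -9.0..8.8
w8 0.206 913 x 4.6..10.9 y -9.8..9.5
w8 0.218 1207 x 3.4..10.1 y -10.4..9.8
w8 0.23 2704 x -9.7..8.8 y -10.8..9.1
w8 0.242 1568 x -8.5..4.9 y -8.4..6.4
s8 0.158 20 x 7.8..14.8 y -4.2..6.3
s8 0.17 15 x 8.9..13.8 y -4.3..6.2
s8 0.182 23 x 7.0..13.1 y -4.2..8.8
s8 0.194 27 x 4.9..14.5 y -8.6..8.9
s8 0.206 32 x 3.9..12.9 y -9.3..8.7
s8 0.218 32 x 5.0..12.2 y -9.2..8.7
s8 0.23 45 x -2.3..10.4 y -9.0..8.7
s8 0.242 7 x -2.0..5.7 y -3.3..2.8
```

Call:
{"fn": "step_arm", "kwargs": {"commands": [{"fingers":1,"dx":0.005,"dy":0.001,"dz":0,"roll":0},{"fingers":1,"dx":0.01,"dy":0.002,"dz":0,"roll":0},{"fingers":1,"dx":0.015,"dy":0.003,"dz":0,"roll":0},{"fingers":1,"dx":0.016,"dy":0.003,"dz":0,"roll":0},{"fingers":1,"dx":0.016,"dy":0.003,"dz":0,"roll":0}]}}

```text
time: 10.1
tool_pos: [0.4019, 0.2833, 0.1973]
tcp_rot: [-1.641, -2.679, 0.0]
wrist_force: [-0.5, -0.9, -0.5]
width: 0.289
grip_force: 22.6
```

```bash
python3 tilt.py 9
```

```text
[0.40196636 0.28318274 0.19731403] [-0.2 -0.2 -0. ] 0.28977522799144245 22.563361051725224
w9 0.158 234 x 2.8..7.7 y -8.2..7.1
w9 0.17 296 x 3.0..7.6 y -8.0..6.9
w9 0.182 370 x 4.1..8.6 y -7.6..7.6
w9 0.194 575 x 3.8..9.0 y -9.2..8.3
w9 0.206 785 x 3.4..9.3 y -9.7..9.1
w9 0.218 1071 x 3.3..9.5 y -10.3..9.7
w9 0.23 2609 x -6.9..8.8 y -10.8..9.2
w9 0.242 1608 x -9.6..4.9 y -8.4..6.2
s9 0.158 21 x 1.8..10.4 y -4.3..6.3
s9 0.17 16 x 3.6..9.2 y -4.0..6.3
s9 0.182 24 x 3.1..10.1 y -6.1..8.8
s9 0.194 24 x 2.4..10.5 y -6.4..8.9
s9 0.206 30 x 3.5..11.3 y -9.0..9.0
s9 0.218 33 x 4.2..10.9 y -8.8..9.1
s9 0.23 37 x -0.5..9.3 y -8.6..9.0
s9 0.242 11 x -3.5..5.9 y -6.2..5.2
```

Call:
{"fn": "step_arm", "kwargs": {"commands": [{"fingers":1,"dx":0,"dy":0,"dz":0,"roll":0},{"fingers":1,"dx":-0.004,"dy":0,"dz":0,"roll":0},{"fingers":1,"dx":-0.007,"dy":0,"dz":0.005,"roll":0},{"fingers":1,"dx":-0.007,"dy":0,"dz":0.013,"roll":0},{"fingers":1,"dx":-0.007,"dy":0,"dz":0.021,"roll":0},{"fingers":1,"dx":-0.007,"dy":0,"dz":0.029,"roll":0},{"fingers":1,"dx":-0.007,"dy":0,"dz":0.036,"roll":0},{"fingers":1,"dx":-0.007,"dy":0,"dz":0.036,"roll":0}], "squeeze": 30}}

```text
time: 11.2
tool_pos: [0.4045, 0.2767, 0.1604]
tcp_rot: [-1.64, -2.678, 0.003]
wrist_force: [-0.1, -0.7, -0.4]
width: 0.287
grip_force: 29.5
```

```bash
python3 tilt.py 10
```

```text
[0.40513894 0.27704513 0.16130783] [ 0.1  0.1 -0.1] 0.2860713918396265 29.51556352665648
w10 0.122 276 x 4.6..9.6 y -9.0..6.2
w10 0.134 299 x 4.5..9.1 y -8.8..6.0
w10 0.146 414 x 5.2..9.7 y -8.7..6.9
w10 0.158 652 x 3.7..9.7 y -10.3..8.2
w10 0.17 876 x 3.1..9.5 y -10.8..8.8
w10 0.182 1156 x 3.0..9.4 y -11.1..9.0
w10 0.194 3778 x -9.4..8.1 y -10.9..8.0
w10 0.206 365 x -7.1..4.2 y -8.1..5.3
s10 0.122 16 x 5.5..12.2 y -4.9..5.6
s10 0.134 19 x 5.6..10.4 y -4.8..5.9
s10 0.146 20 x 5.7..9.9 y -4.9..8.4
s10 0.158 26 x 3.9..11.2 y -7.1..8.4
s10 0.17 29 x 3.0..12.2 y -9.9..8.3
s10 0.182 32 x 4.2..12.0 y -9.7..8.5
s10 0.194 40 x -0.0..9.4 y -9.6..8.5
s10 0.206 8 x -3.2..3.9 y -4.5..5.0
```

Call:
{"fn": "step_arm", "kwargs": {"commands": [{"fingers":1,"dx":0.004,"dy":0,"dz":0,"roll":0},{"fingers":1,"dx":0.007,"dy":0,"dz":0.001,"roll":0},{"fingers":1,"dx":0.007,"dy":0,"dz":0.003,"roll":0},{"fingers":1,"dx":0.007,"dy":0,"dz":0.005,"roll":0},{"fingers":1,"dx":0.007,"dy":0,"dz":0.006,"roll":0},{"fingers":1,"dx":0.007,"dy":0,"dz":0.006,"roll":0}]}}

```text
time: 12.05
tool_pos: [0.4041, 0.2845, 0.1587]
tcp_rot: [1.639, 2.677, 0.008]
wrist_force: [-1.8, -1.1, 12.5]
width: 0.283
grip_force: 30.6
```

```bash
python3 tilt.py 11
```

```text
[0.40410867 0.28449399 0.15874597] [-1.1 -1.4 12.8] 0.2859220143842193 30.614232374355197
w11 0.122 321 x 2.0..7.4 y -9.0..6.7
w11 0.134 270 x 3.5..7.5 y -8.3..6.1
w11 0.146 410 x 4.0..8.6 y -8.5..7.1
w11 0.158 621 x 3.5..8.8 y -10.1..8.0
w11 0.17 840 x 2.8..9.1 y -10.6..9.0
w11 0.182 1220 x 2.8..9.4 y -10.9..9.5
w11 0.194 3926 x -9.0..8.0 y -10.3..8.2
s11 0.11 5 x 4.1..7.8 y -1.9..5.5
s11 0.122 19 x 1.5..9.4 y -4.7..6.1
s11 0.134 16 x 2.8..9.1 y -4.4..6.2
s11 0.146 23 x 3.6..10.2 y -4.3..8.8
s11 0.158 24 x 3.2..9.7 y -6.9..8.5
s11 0.17 29 x 4.4..10.7 y -9.1..9.0
s11 0.182 34 x 2.9..11.9 y -9.2..9.0
s11 0.194 39 x -4.4..9.6 y -6.5..8.9
```

```bash
python3 -c "
from h import *
for n,tz in (('10',.1613),('11',.1587)):
    P,ok=cloud('w'+n); im=np.load('w'+n+'.npz')['p'].astype(int)
    m=ok&(np.linalg.norm(P[...,:2]-[.4045,.281],axis=-1)<.05)&(P[...,2]>.09)&(P[...,2]<.25)&(im[...,2]>im[...,0]+25)&(im[...,2]>im[...,1]+15)
    z=P[m][:,2]; print(n,np.percentile(z,[.2,1,50,90,95,98,99,99.8]).round(4))
    k=m&(P[...,2]>np.percentile(z,60)); print(P[k].mean(0).round(4), 'block top',np.median(P[ok&(abs(P[...,2]-.1)<.006)&(np.linalg.norm(P[...,:2]-[.416,.2565],axis=-1)<.05)][:,2]))
"
```

```text
10 [0.0998 0.1267 0.1956 0.2057 0.2061 0.2067 0.2128 0.2239]
[0.4058 0.2775 0.2051] block top 0.09939372842974177
11 [0.0998 0.1248 0.1945 0.2042 0.2046 0.205  0.2072 0.2144]
[0.4049 0.2848 0.2035] block top 0.09942501432538853
```

Call:
{"fn": "step_arm", "kwargs": {"commands": [{"fingers":1,"dx":0,"dy":0,"dz":-0.001,"roll":0},{"fingers":1,"dx":0,"dy":0,"dz":-0.001,"roll":0}]}}

```text
time: 12.4
tool_pos: [0.4036, 0.2842, 0.1588]
tcp_rot: [1.64, 2.677, 0.006]
wrist_force: [-1.0, -0.8, 9.0]
width: 0.284
grip_force: 30.0
```

Call:
{"fn": "step_arm", "kwargs": {"commands": [{"fingers":0.2,"dx":0,"dy":0,"dz":0,"roll":0},{"fingers":0,"dx":0,"dy":0,"dz":0,"roll":0},{"fingers":-0.5,"dx":0,"dy":0,"dz":0,"roll":0},{"fingers":-1,"dx":0,"dy":0,"dz":0,"roll":0},{"fingers":-1,"dx":0,"dy":0,"dz":0,"roll":0},{"fingers":-1,"dx":0,"dy":0,"dz":0,"roll":0}]}}

```text
time: 13.15
tool_pos: [0.4019, 0.2832, 0.1563]
tcp_rot: [-1.641, -2.679, 0.0]
wrist_force: [0.4, 0.3, -0.6]
width: 1.005
grip_force: 0.0
```

Call:
{"fn": "step_arm", "kwargs": {"commands": [{"fingers":-1,"dx":0,"dy":0,"dz":-0.01,"roll":0},{"fingers":-1,"dx":0,"dy":0,"dz":-0.04,"roll":0},{"fingers":-1,"dx":0,"dy":0,"dz":-0.09,"roll":0},{"fingers":-1,"dx":0,"dy":0,"dz":-0.14,"roll":0},{"fingers":-1,"dx":0,"dy":0,"dz":-0.16,"roll":0},{"fingers":-1,"dx":0,"dy":0,"dz":-0.16,"roll":0}]}}

```text
time: 13.9
tool_pos: [0.4027, 0.2837, 0.3182]
tcp_rot: [1.64, 2.677, 0.005]
wrist_force: [-0.1, -0.2, -1.1]
width: 1.0
grip_force: 0.0
```

```bash
python3 -c "
from h import *
from workcell import read_state
shot('wrist','w12');shot('scene','s12')
print(read_state()['tool_pos'],read_state()['wrist_force'])
for f in ('w12','s12'):
    P,ok=cloud(f); im=np.load(f+'.npz')['p'].astype(int)
    m=ok&(np.linalg.norm(P[...,:2]-[.4045,.281],axis=-1)<.06)&(P[...,2]>.105)&(P[...,2]<.24)&(im[...,2]>im[...,0]+25)&(im[...,2]>im[...,1]+15)
    z=P[m][:,2];print(f,m.sum(),np.percentile(z,[1,50,95,99]).round(4),[P[m&(abs(P[...,2]-h)<.008)].mean(0).round(4) for h in (.13,.16,.185,.205)])
# marker unchanged?
d=np.abs(np.load('s12.npz')['p'].astype(int)-np.load('scene0.npz')['p'])[175:210,350:385].max(2); print('marker diff',(d>40).sum())
"
```

```text
[0.40120627 0.2827687  0.3146112 ] [-0.07722527  0.4503638  -0.3906616 ]
w12 775 [0.1248 0.2002 0.2026 0.2032] [array([0.409 , 0.2703, 0.1299]), array([0.4121, 0.2682, 0.1588]), array([0.4173, 0.2654, 0.1852]), array([0.419 , 0.2521, 0.2009])]
s12 230 [0.1183 0.1683 0.2011 0.2027] [array([0.4122, 0.2711, 0.1303]), array([0.4138, 0.2673, 0.1605]), array([0.4155, 0.2637, 0.1847]), array([0.4188, 0.2566, 0.2005])]
marker diff 127
```

```bash
python3 -c "
from h import *
shot('top','t12')
a=np.load('top0.npz');b=np.load('t12.npz')
r=(slice(195,255),slice(475,520))
print('top',(np.abs(a['p'].astype(int)-b['p'])[r].max(2)>40).sum())
r=(slice(165,215),slice(352,390))
A=np.load('scene0.npz')
for n in('s3','s4','s12'):
    B=np.load(n+'.npz');print(n,(np.abs(A['p'].astype(int)-B['p'])[r].max(2)>40).sum(), np.nanmedian(B['d'][r]-A['d'][r]))
from workcell import read_state;print(read_state()['time'])
"
```

```text
top 0
s3 0 0.0004746318
s4 0 0.000326097
s12 92 -0.00037962198
14.05
```

```bash
python3 -c "
from workcell import finish_job
print(finish_job())"
```

```text
the job is handed in; nothing more can be done
None
```

I put the screwdriver in the deep bore of the aluminium block and handed the job in. The blade went into the mouth at a slant of over 30° and was straightened there. It was lowered in the grip until the tip stood on the bottom, and only then let go. It leans about 10° in the loose bore now that it is free. The marker did not move, and the pink block was left alone.

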